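# Clamp the closed two-part praline mould

### The arm

A 6-joint arm with a two-finger parallel gripper is mounted at the origin on the work surface. World frame = base frame: x ahead of the robot, y to its left, z up, the work surface at z = 0. Lengths are in m, angles in degrees, forces in N, time in s.
With the tool pointing down it reaches from about 0.3 to 0.875 m from the base axis. Payload 6.4 kg.
Tool frame: the origin (TCP) lies between the finger pads; the fingertips stand manip.tips_ahead ahead of it and the grasp point (between the pads) is the TCP (manip.tips_ahead is the distance from the TCP to the fingertips, in m); z points along the fingers, y is the line along which they close (so a half turn about z gives the same grasp; the last joint's range is limited). The gripper opens to 88 mm and grips with 3 to 60 N. Pads are 18 mm wide; open, the fingers measure 123 mm over their backs; the gripper's body (75 mm by 187 mm) begins 45 mm behind the grasp point.
Start: joints at [-77.768, 10.359, 92.074, -0, 77.567, -11.82], TCP at [0.234, -0.525, 0.258] pointing down, gripper open.
Joint ranges: [-171.53, 171.53], [-51.25, 118.39], [17.06, 147.69], [-65.23, 245.23], [0, 150.52], [-178.68, 178.68]. Speed limits (degrees/s): [147.25, 147.25, 172.46, 180, 180, 180].

### API

Orientations are given as a 3x3 rotation matrix whose columns are the frame's x, y, z axes.
In Python, from rig import manip gives the robot as it stands. The module is installed in compiled form; this text tells all that it offers.
- The arm moves only by the shell command python3 -m crank 'ROWS' [OPENING] [FORCE]. ROWS is JSON, a list of rows, each an object of numbers: "tx", "ty", "tz": the shift along the world's x, y, z in mm; "ax", "ay", "az": the turn, a rotation vector about the world's x, y, z in degrees. In form: [{"tx": .., "ty": .., "tz": .., "ax": .., "ay": .., "az": ..}, ...]. A call has 1 to 8 rows; each row is the pose to reach, as a shift and turn from the pose commanded when the call began; what a row does not reach only later rows make up. A row lasts 1/10 s, in which the tool goes at most 50 mm and 8.59 degrees, less where a joint would pass 70% of its speed; a pose out of reach is approached as far as the arm can. A call with a gripper value outside its range is refused whole. OPENING is the finger opening in mm, from 0 to 88.1, set as the call begins (- or left out, the last holds). The fingers move at their own pace and stop on an object; FORCE is the grip in N (left out, the last holds). Time passes only in rows, so rows that repeat a pose let the fingers close. It gives the time, the measured TCP pose, the force, the opening and the grip force at its end, in the units of the state.
- manip.sense(): the state, without advancing time (a new reading comes with each control period).
- manip.capture(name): name is "side" or "top" or "wrist"; returns a dict with "image" (420x560x3 uint8, blue, green, red), "K" (3x3 intrinsics, pixels), "T" (4x4, takes a point from camera to world coordinates). Camera axes: x right, y down, z forward; pixel columns grow to the right and rows downward; lengths in m; the calibration is good to about 2 mm. A picture is of the moment at which its call begins. There is no depth.
- manip.sign_off(): hands the job in; it is judged then, once.
Trained networks look in a picture, given as the dict that the camera call returned (one of the last four; its "shot" number tells which), for a name from the list of things; names that differ only in an ending like _2 or _b are one class to them, and where a whole thing is asked for, a point or a joint stands for the part that bears it (a point fixed in the world has none). Each returns a list of dicts, best first, with "p" (0 to 1); they miss things now and then, are a little off and sometimes report something else, mostly with a low value. They report only what shows in the picture. A call takes as long as a camera call.
- manip.look_for(picture, query): "rect" ([left, top, width, height] in pixels, round what is visible of it).
- manip.cut_out(picture, query): "mask" (420x560 bool, what is visible of it) and "rect" ([left, top, width, height] in pixels, round what is visible of it).
- manip.tip_of(picture, query): "point" ([column, row] in pixels: a listed point, or the origin of a listed thing).
The state is a dict: "time_s": time; "joints": joint angles; "dq": joint speeds; "joint_torque": joint torques, N m; "tcp_pos": TCP position; "tcp_rot": TCP orientation; "contact_force": force on the tool from outside, world axes, zero at the start; "ft_torque": the same for the moment, N m; "finger_gap": finger opening in m; "grip_force": force on a finger pad.
Only numpy, scipy, OpenCV 4.12 (cv2) and the standard library are available. Lean on these libraries where they do the work, as an engineer would, in place of code of your own. Each camera call takes 0.05 s, during which the arm holds its last target. There are 200 camera calls.

### The job

One of the two bench clamps on the packing table has a closed two-part mould lying on its base; the other is empty. Slide that clamp's free jaw down its post until the foot rests on the mould, then screw the wooden T-handle tight, about a quarter turn clockwise seen from above, so that the jaw cocks on its post and binds. Let go and leave the mould clamped.

Things in the scene. Friction and masses are not known exactly. Their poses are not given: they have to be found in the camera images.
- jaw_top (a point): Push point, flat top of the free jaw's dark steel arm (26 mm wide), half-way between post and screw, 55 mm from each axis; x points to the screw, z up. The jaw slides stiffly on its post (3 N push), stays where left, starts with its foot 18 to 40 mm above the mould. Pressed on the work it cocks 2 to 3 degrees and grips the post, a 12 x 24 mm flat bar 178 mm high over the table.
- foot: Round black rubber foot, 34 mm across, under the screw on the jaw of the clamp that holds the mould. Origin: centre of its underside, 47 mm below the arm's top (screw at 0); z up, x away from the post. It does not turn with the handle; the rubber gives 1 mm per 9 N. Clamp base: 220 x 110 x 18 mm plate fixed to the table. The other, empty clamp looks alike; its jaw is locked.
- handle (a point): Centre of the wooden T-handle on the screw's axis: a round level bar 73 mm long, 13 mm thick, along this point's y axis, 45 mm above the arm's top (screw at 0). The point turns with the handle and rides with the jaw. A steel hub 20 mm across begins 6 mm below the bar's centre.
- screw (a joint): Angle of the T-handle, rad, growing clockwise seen from above; range 0 to 2.4, starts at 0.1 to 0.4. At 0 the bar lies square across the arm. Coarse screw: 3.5 mm down per rad, 0.15 N m of friction, does not unwind. With the foot already pushed onto the mould, a turn of 1.2 to 1.45 rad makes it tight.
- mould: Closed two-part mould, a block with a flange round its middle: lower half white, upper half grey, 90 x 80 mm over the flange (x, y), 56 mm high, about 0.45 kg, loose on the clamp's base under the foot. Origin: centre of its underside, z up; its flat top is at z = 56 mm.

How it is judged (in metres and radians):
On the way, in this order (a step that is already met when the one before it is completed fails the run):
1. the jaw is slid down until the foot rests on the mould, the handle not yet screwed tight (z of foot in the frame of mould below 0.0585 m and contact force between foot and mould above 0.3 N and value of joint screw below 0.8 rad), for 0.1 s.
2. the handle is screwed tight on the mould (value of joint screw above 1.1 rad and contact force between foot and mould above 5 N), for 0.2 s.
At the end, for the whole second after the job is handed in: The handle stands beyond 1.1 rad, the foot presses on the mould with more than 5 N, the jaw stays cocked by more than 0.012 rad (0.7 degrees) and so bound on its post, and the mould is at rest (all of step 2 and angle between foot's own z axis and vertical above 0.012 rad and linear speed of mould below 0.02 m/s); the robot touches nothing.
It also fails if it takes over 51 s, if anything falls off the work surface, if the arm or the gripper's body presses on something with over 40 N, if the wrist force passes 120 N, or if a joint passes its speed limit or range.

## Working session

There is one attempt and no reset: what is moved stays moved. The work goes in short steps, Python scripts to look and compute and a shell command to move; the robot and the scene stay as the last step left them, time stands still between calls to the robot, and variables do not carry over. Pictures are saved under pics/ and viewed, at most 10 in all, crops included, and the job is handed in when it is done.

```bash
mkdir -p pics; cat > h.py <<'E'
import numpy as np, cv2
from rig import manip
def tri(obs):
    A=[];b=[]
    M=np.zeros((3,3));v=np.zeros(3)
    for (c,px) in obs:
        d=c["T"][:3,:3]@np.linalg.solve(c["K"],[px[0],px[1],1]);d/=np.linalg.norm(d)
        P=np.eye(3)-np.outer(d,d);M+=P;v+=P@c["T"][:3,3]
    x=np.linalg.solve(M,v)
    return x
def proj(c,p):
    q=np.linalg.inv(c["T"])@np.append(p,1);q=c["K"]@q[:3];return q[:2]/q[2]
E
python3 - <<'E'
from h import *
print(manip.tips_ahead, manip.sense()["tcp_rot"])
cs={n:manip.capture(n) for n in("side","top","wrist")}
for n,c in cs.items():
    print(n,c["T"][:3,3].round(3))
    for q in("jaw_top","foot","handle","mould"):
        print(q,[(np.round(r["point"],1).tolist(),round(r["p"],2)) for r in manip.tip_of(c,q)])
im=np.vstack([cs["side"]["image"],cs["top"]["image"]])
cv2.imwrite("pics/a.png",cv2.resize(im,None,fx=.714,fy=.714))
import pickle;pickle.dump(cs,open("c.pkl","wb"))
E
```

```text
0.019 [[ 9.13166064e-01  4.07587535e-01 -3.76153131e-04]
 [ 4.07587542e-01 -9.13164467e-01  1.74683889e-03]
 [ 3.68500084e-04 -1.74846932e-03 -9.99998404e-01]]
side [0.505 0.721 0.727]
jaw_top [([293.1, 144.3], 0.89)]
foot [([274.1, 157.7], 0.43)]
handle [([273.1, 119.2], 0.84)]
mould [([274.8, 196.5], 0.62)]
top [ 0.42  -0.004  1.   ]
jaw_top [([432.5, 242.4], 0.9)]
foot [([434.9, 212.7], 0.54)]
handle [([452.5, 206.5], 0.71)]
mould [([424.5, 224.5], 0.75)]
wrist [ 0.301 -0.495  0.384]
jaw_top []
foot []
handle []
mould []
```

View pics/a.png

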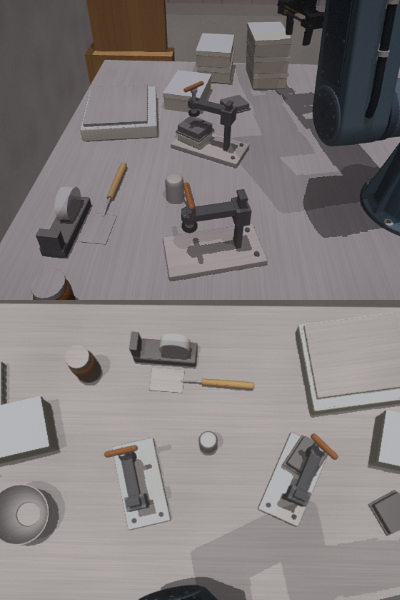

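The picture shows the mould in the far clamp: about (205,120) in the half-scale side view and (305,475) in the lower half, the top view. The near clamp is empty. The handle bar is at the screw end, away from the robot.

```bash
python3 - <<'E'
from h import *
import pickle;cs=pickle.load(open("c.pkl","rb"))
P={"jaw_top":((293.1,144.3),(432.5,242.4)),"foot":((274.1,157.7),(434.9,212.7)),"handle":((273.1,119.2),(452.5,206.5)),"mould":((274.8,196.5),(424.5,224.5))}
X={}
for k,(a,b) in P.items():
    x=X[k]=tri([(cs["side"],a),(cs["top"],b)]);print(k,x.round(4),(proj(cs["side"],x)-a).round(1),(proj(cs["top"],x)-b).round(1))
d=X["handle"]-X["jaw_top"];print(d,np.hypot(*d[:2]),np.degrees(np.arctan2(d[1],d[0])))
for n in("side","top"):
    u,v=np.mean([P["jaw_top"][n=="top"],P["handle"][n=="top"]],0).astype(int)
    cv2.imwrite(f"pics/{n}.png",cv2.resize(cs[n]["image"][v-65:v+65,u-65:u+65],None,fx=3,fy=3,interpolation=2))
    print(n,u-65,v-65)
a,b=cv2.imread("pics/side.png"),cv2.imread("pics/top.png");cv2.imwrite("pics/b.png",np.hstack([a,b]))
E
```

```text
jaw_top [ 0.5133 -0.2252  0.1596] [1.2 0.2] [ 0.1 -1.5]
foot [ 0.5602 -0.2407  0.1174] [-2.2 -0.5] [-0.2  2.9]
handle [ 0.5589 -0.2435  0.2069] [-0.6 -0.1] [-0.1  0.8]
mould [ 0.5575 -0.2507  0.0069] [-1.3 -0.3] [-0.1  1.7]
[ 0.04563114 -0.01831013  0.04733566] 0.049167690197565776 -21.863816951450374
side 218 66
top 377 159
```

View pics/b.png

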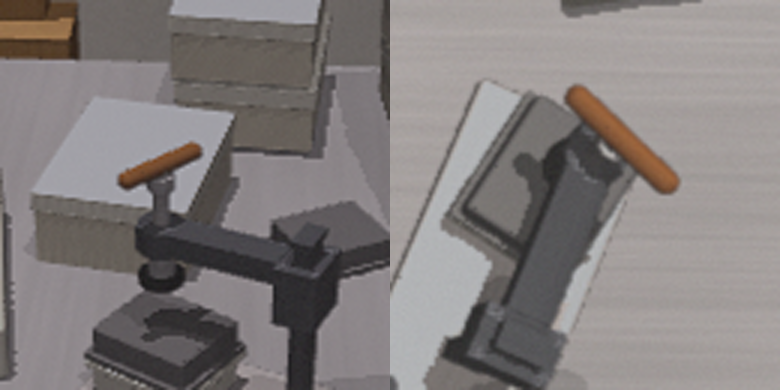

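The crops confirm it. The arm runs from post (500,350) to screw (590,150) in the top crop, a yaw of about -23°. The bar ends at (575,95) and (670,185), a bar yaw of about 46°, so the screw is at about 0.36 rad. The heights fit: arm top 160 mm, handle 205 mm. I'm going above the push point with the fingers closed and the tool's x along the arm.

```bash
python3 -m crank '[{"tx":10,"ty":40,"tz":20,"az":-6},{"tx":30,"ty":80,"tz":35,"az":-12},{"tx":50,"ty":120,"tz":40,"az":-18},{"tx":75,"ty":160,"tz":40,"az":-24},{"tx":105,"ty":195,"tz":40,"az":-30},{"tx":140,"ty":225,"tz":40,"az":-36},{"tx":175,"ty":250,"tz":40,"az":-42},{"tx":210,"ty":270,"tz":40,"az":-47}]' 0 40
python3 -m crank '[{"tx":35,"ty":15},{"tx":67,"ty":31},{"tx":67,"ty":31,"tz":-20},{"tx":67,"ty":31,"tz":-20}]'
python3 - <<'E'
from h import *
s=manip.sense();print(s["tcp_pos"],np.round(s["tcp_rot"],3))
c=manip.capture("wrist");cv2.imwrite("pics/w1.png",c["image"])
for q in("jaw_top","handle","foot"): print(q,[(np.round(r["point"],1).tolist(),round(r["p"],2)) for r in manip.tip_of(c,q)])
print(proj(c,[.5133,-.2252,.1596]),proj(c,[.5589,-.2435,.205]))
import pickle;pickle.dump(c,open("w1.pkl","wb"))
E
```

```text
[ 0.23437782 -0.52510341  0.25777568] [[ 0.913  0.408  0.   ]
 [ 0.408 -0.913 -0.   ]
 [-0.     0.    -1.   ]]
jaw_top []
handle []
foot []
[ -85.63766208 -601.34523622] [ -204.91545119 -1246.98952844]invalid input at $[0]: expected keys tx, ty, tz, ax, ay, az
invalid input at $[0]: expected keys tx, ty, tz, ax, ay, az
```

View pics/w1.png

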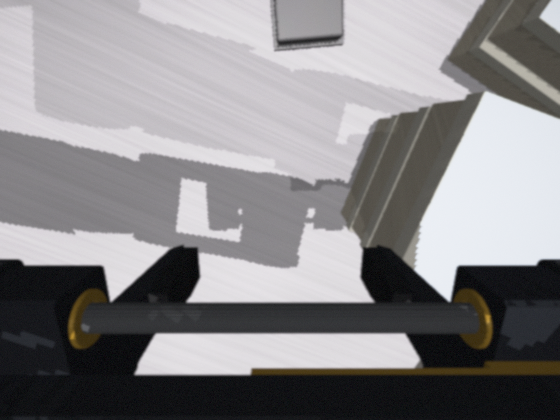

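The arm has not moved because every row needs all six keys. The picture shows a tall box stack to the right (pixels 350–480, 100–260), which is on the -y side, so moving to +y is safe.

```bash
python3 -m crank '[{"tx":10,"ty":40,"tz":20,"ax":0,"ay":0,"az":-6},{"tx":30,"ty":80,"tz":35,"ax":0,"ay":0,"az":-12},{"tx":50,"ty":120,"tz":40,"ax":0,"ay":0,"az":-18},{"tx":75,"ty":160,"tz":40,"ax":0,"ay":0,"az":-24},{"tx":105,"ty":195,"tz":40,"ax":0,"ay":0,"az":-30},{"tx":140,"ty":225,"tz":40,"ax":0,"ay":0,"az":-36},{"tx":175,"ty":250,"tz":40,"ax":0,"ay":0,"az":-42},{"tx":210,"ty":270,"tz":40,"ax":0,"ay":0,"az":-47}]' 0 40
python3 -m crank '[{"tx":35,"ty":15,"tz":0,"ax":0,"ay":0,"az":0},{"tx":67,"ty":31,"tz":0,"ax":0,"ay":0,"az":0},{"tx":67,"ty":31,"tz":-20,"ax":0,"ay":0,"az":0},{"tx":67,"ty":31,"tz":-20,"ax":0,"ay":0,"az":0}]'
python3 - <<'E'
from h import *
s=manip.sense();print(s["tcp_pos"],np.round(s["tcp_rot"],3))
c=manip.capture("wrist");cv2.imwrite("pics/w2.png",c["image"])
for q in("jaw_top","handle","foot"): print(q,[(np.round(r["point"],1).tolist(),round(r["p"],2)) for r in manip.tip_of(c,q)])
print(proj(c,[.5133,-.2252,.1596]),proj(c,[.5589,-.2435,.205]))
import pickle;pickle.dump(c,open("w1.pkl","wb"))
E
```

```text
time_s: 1.75
tcp_pos: [0.4457, -0.2533, 0.2982]
tcp_rot: [[0.92, -0.393, 0.001], [-0.393, -0.92, -0.001], [0.001, 0.0, -1.0]]
contact_force: [-0.1, -1.0, -0.7]
finger_gap: 0.0262
grip_force: 0.0
time_s: 2.15
tcp_pos: [0.5109, -0.2225, 0.2751]
tcp_rot: [[0.922, -0.388, -0.004], [-0.388, -0.922, 0.003], [-0.005, -0.001, -1.0]]
contact_force: [-0.5, -0.2, -0.4]
finger_gap: 0.0006
grip_force: 0.0
[ 0.51089402 -0.22252965  0.2750737 ] [[ 0.922 -0.388 -0.004]
 [-0.388 -0.922  0.003]
 [-0.005 -0.001 -1.   ]]
jaw_top []
handle [([280.5, 147.5], 0.73)]
foot []
[282.25691994 206.51242346] [281.6137025  154.11178179]
```

View pics/w2.png

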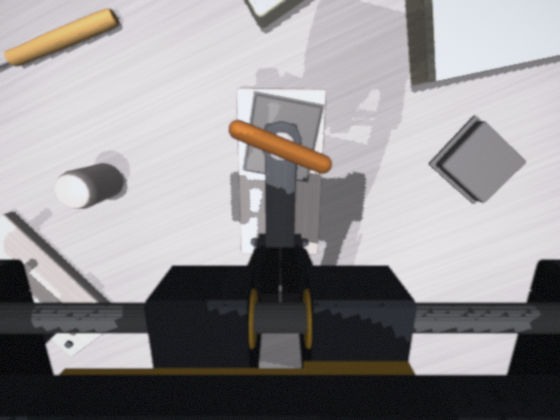

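In the wrist view the arm lies along column 280, straight under the fingers. The bar runs from (237,128) to (326,163), about 21° off square. The alignment is good, so I'm lowering onto the arm.

```bash
python3 -m crank '[{"tx":1,"ty":-1,"tz":-40,"ax":0,"ay":0,"az":0},{"tx":1,"ty":-1,"tz":-80,"ax":0,"ay":0,"az":0},{"tx":1,"ty":-1,"tz":-90,"ax":0,"ay":0,"az":0},{"tx":1,"ty":-1,"tz":-96,"ax":0,"ay":0,"az":0},{"tx":1,"ty":-1,"tz":-102,"ax":0,"ay":0,"az":0}]'
python3 -m crank '[{"tx":0,"ty":0,"tz":-6,"ax":0,"ay":0,"az":0},{"tx":0,"ty":0,"tz":-12,"ax":0,"ay":0,"az":0},{"tx":0,"ty":0,"tz":-18,"ax":0,"ay":0,"az":0},{"tx":0,"ty":0,"tz":-22,"ax":0,"ay":0,"az":0},{"tx":0,"ty":0,"tz":-25,"ax":0,"ay":0,"az":0},{"tx":0,"ty":0,"tz":-25,"ax":0,"ay":0,"az":0}]'
```

```text
time_s: 2.85
tcp_pos: [0.5133, -0.2261, 0.1775]
tcp_rot: [[0.921, -0.39, 0.002], [-0.39, -0.921, -0.002], [0.003, 0.001, -1.0]]
contact_force: [-0.3, 0.1, 1.4]
finger_gap: 0.0003
grip_force: 0.3
time_s: 3.45
tcp_pos: [0.5121, -0.2248, 0.1502]
tcp_rot: [[0.921, -0.39, -0.001], [-0.39, -0.921, 0.001], [-0.001, -0.0, -1.0]]
contact_force: [0.2, 0.2, 0.3]
finger_gap: 0.0007
grip_force: 0.0
```

```bash
for i in 1; do :; done
python3 -m crank '[{"tx":0,"ty":0,"tz":-2,"ax":0,"ay":0,"az":0},{"tx":0,"ty":0,"tz":-5,"ax":0,"ay":0,"az":0}]' | grep -E "pos|force"
python3 -m crank '[{"tx":0,"ty":0,"tz":-1,"ax":0,"ay":0,"az":0},{"tx":0,"ty":0,"tz":-3,"ax":0,"ay":0,"az":0}]'| grep -E "pos|force"
python3 -m crank '[{"tx":0,"ty":0,"tz":-1,"ax":0,"ay":0,"az":0},{"tx":0,"ty":0,"tz":-2,"ax":0,"ay":0,"az":0}]'| grep -E "pos|force"
```

```text
tcp_pos: [0.5123, -0.2249, 0.1456]
contact_force: [-1.3, -0.2, 2.0]
grip_force: 0.7
tcp_pos: [0.5123, -0.2249, 0.1426]
contact_force: [-2.6, 0.7, 2.2]
grip_force: 1.3
tcp_pos: [0.5122, -0.2249, 0.1411]
contact_force: [-3.5, 2.8, 8.0]
grip_force: 4.3
```

```bash

python3 -m crank '[{"tx":0,"ty":0,"tz":-1,"ax":0,"ay":0,"az":0},{"tx":0,"ty":0,"tz":-1,"ax":0,"ay":0,"az":0},{"tx":0,"ty":0,"tz":-1,"ax":0,"ay":0,"az":0}]'| grep -E "pos|force"
python3 - <<'E'
from h import *
cs=[manip.capture(n) for n in("side","top")]
cv2.imwrite("pics/c.png",cv2.resize(cs[0]["image"][80:240,210:390],None,fx=3,fy=3))
E
```

```text
tcp_pos: [0.5121, -0.2249, 0.1405]
contact_force: [-4.8, 2.7, 8.6]
grip_force: 4.5
```

View pics/c.png

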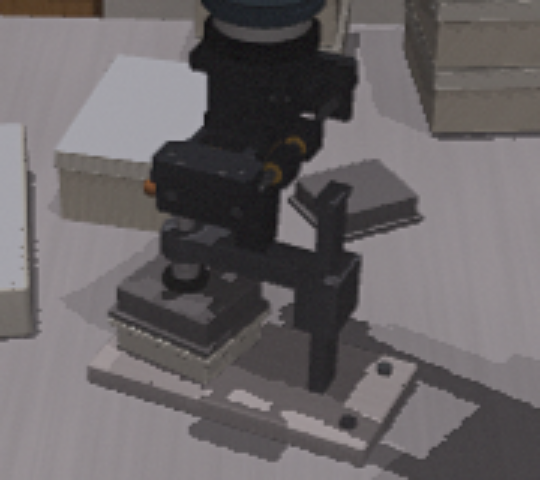

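The foot, at (185,278), now sits on the mould top. I'll add a little more press and hold it, then lift and line up with the handle.

```bash

python3 -m crank '[{"tx":0,"ty":0,"tz":-1,"ax":0,"ay":0,"az":0},{"tx":0,"ty":0,"tz":-1,"ax":0,"ay":0,"az":0},{"tx":0,"ty":0,"tz":-1,"ax":0,"ay":0,"az":0}]'| grep -E "pos|force"
python3 -m crank '[{"tx":0,"ty":0,"tz":40,"ax":0,"ay":0,"az":0},{"tx":0,"ty":0,"tz":80,"ax":0,"ay":0,"az":0},{"tx":-20,"ty":10,"tz":110,"ax":0,"ay":0,"az":0},{"tx":-20,"ty":10,"tz":110,"ax":0,"ay":0,"az":0},{"tx":-20,"ty":10,"tz":110,"ax":0,"ay":0,"az":0}]'| grep -E "pos|force"
python3 - <<'E'
from h import *
obs=[];
for n in("side","top","wrist"):
    c=manip.capture(n)
    for q in("handle","jaw_top"):
        r=manip.tip_of(c,q)[:1];print(n,q,[(x["point"],x["p"]) for x in r])
        if r and q=="handle": obs.append((c,r[0]["point"]))
    if n=="wrist": cv2.imwrite("pics/w3.png",c["image"])
    m=manip.cut_out(c,"handle")
    if m:
        ys,xs=np.nonzero(m[0]["mask"]);print("mask",m[0]["rect"],m[0]["p"])
x=tri(obs);print(x,[proj(c,x)-p for c,p in obs])
print(manip.sense()["tcp_pos"])
E
```

```text
tcp_pos: [0.5121, -0.2249, 0.1399]
contact_force: [-6.1, 3.7, 11.9]
grip_force: 6.2
tcp_pos: [0.4926, -0.2152, 0.2491]
contact_force: [-0.1, -0.5, 0.8]
grip_force: 0.0
side handle [([271.6, 134.0], 0.54)]
side jaw_top [([299.2, 159.8], 0.86)]
mask [257.6, 127.6, 30.5, 30.6] 0.74
top handle [([443.6, 212.4], 0.55)]
top jaw_top [([426.6, 246.6], 0.81)]
mask [430.6, 195.7, 15.6, 18.8] 0.6
wrist handle []
wrist jaw_top [([281.6, 183.9], 0.79)]
mask [231.0, 91.2, 102.2, 51.5] 0.72
[ 0.55855279 -0.23973123  0.17397784] [array([1.00549421, 0.20632624]), array([ 0.08905407, -1.35773587])]
[ 0.49239314 -0.21509349  0.24851591]
```

View pics/w3.png

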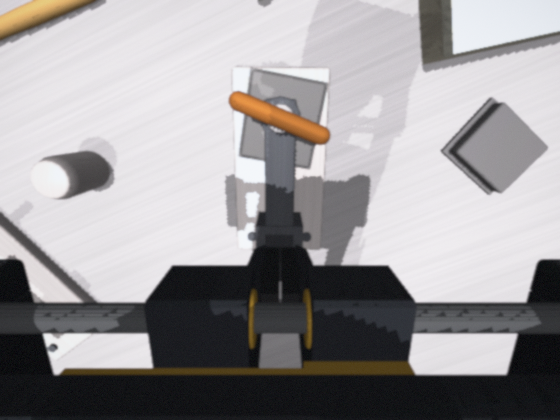

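The wrist view shows the bar from (238,99) to (324,135), centre about (281,117). I'll intersect that ray with the known handle height of about 166 mm.

```bash
python3 - <<'E'
from h import *
c=manip.capture("wrist")
def at(px,z):
    d=c["T"][:3,:3]@np.linalg.solve(c["K"],[*px,1]);o=c["T"][:3,3];return o+d*(z-o[2])/d[2]
m=manip.cut_out(c,"handle")[0]["mask"].astype(np.uint8)
r=cv2.minAreaRect(cv2.findNonZero(m));print(r)
B=cv2.boxPoints(r);
e=sorted([(np.linalg.norm(B[i]-B[(i+1)%4]),tuple((B[i]+B[(i+1)%4])/2)) for i in range(4)])[:2]
for z in(.164,.168):
    a,b=at(e[0][1],z),at(e[1][1],z);d=b-a
    print(z,(a+b)/2,np.hypot(*d[:2]),np.degrees(np.arctan2(d[1],d[0])),"jaw",at((281.6,183.9),.121))
E
```

```text
((278.3000183105469, 117.89999389648438), (107.77848052978516, 28.174455642700195), 26.56505012512207)
0.164 [ 0.56194937 -0.24376216  0.164     ] 0.07294606118596549 41.4668973866618 jaw [ 0.5111838  -0.22425815  0.121     ]
0.168 [ 0.5619124  -0.24375214  0.168     ] 0.07156427078499893 41.466897386661806 jaw [ 0.5111838  -0.22425815  0.121     ]
```

The sizes check out: bar 73 mm, jaw to handle 54 mm. Next I go over the handle, turning +68° so the pads face the bar.

```bash

python3 -m crank '[{"tx":20,"ty":-8,"tz":0,"ax":0,"ay":0,"az":8.5},{"tx":40,"ty":-16,"tz":0,"ax":0,"ay":0,"az":17},{"tx":60,"ty":-24,"tz":0,"ax":0,"ay":0,"az":25.5},{"tx":69.5,"ty":-28.5,"tz":0,"ax":0,"ay":0,"az":34},{"tx":69.5,"ty":-28.5,"tz":0,"ax":0,"ay":0,"az":42.5},{"tx":69.5,"ty":-28.5,"tz":0,"ax":0,"ay":0,"az":51},{"tx":69.5,"ty":-28.5,"tz":0,"ax":0,"ay":0,"az":59.5},{"tx":69.5,"ty":-28.5,"tz":0,"ax":0,"ay":0,"az":68}]' 40 40
python3 -m crank '[{"tx":0,"ty":0,"tz":-30,"ax":0,"ay":0,"az":0},{"tx":0,"ty":0,"tz":-55,"ax":0,"ay":0,"az":0},{"tx":0,"ty":0,"tz":-68,"ax":0,"ay":0,"az":0},{"tx":0,"ty":0,"tz":-68,"ax":0,"ay":0,"az":0}]'
python3 - <<'E'
from h import *
c=manip.capture("wrist");d=manip.capture("side")
cv2.imwrite("pics/w4.png",np.hstack([cv2.resize(c["image"][150:],None,fx=.8,fy=.8),cv2.resize(d["image"][90:198,220:340],(300,216))]))
E
```

```text
time_s: 6.75
tcp_pos: [0.5619, -0.2436, 0.2487]
tcp_rot: [[0.702, 0.712, -0.0], [0.712, -0.702, 0.0], [-0.0, -0.0, -1.0]]
contact_force: [0.3, -0.4, 0.1]
finger_gap: 0.0403
grip_force: 0.0
time_s: 7.15
tcp_pos: [0.5608, -0.2429, 0.1785]
tcp_rot: [[0.707, 0.708, -0.003], [0.708, -0.706, 0.002], [-0.001, -0.004, -1.0]]
contact_force: [-0.3, -0.1, 1.1]
finger_gap: 0.0401
grip_force: 0.0
```

View pics/w4.png

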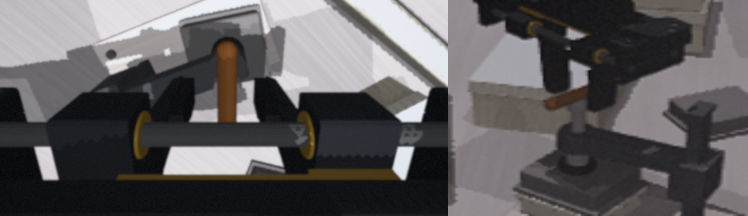

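The bar (column 227) lies straight between the fingers, and the tips are at bar level. Closing.

```bash

python3 -m crank '[{"tx":0,"ty":0,"tz":0,"ax":0,"ay":0,"az":0},{"tx":0,"ty":0,"tz":0,"ax":0,"ay":0,"az":0},{"tx":0,"ty":0,"tz":0,"ax":0,"ay":0,"az":0},{"tx":0,"ty":0,"tz":0,"ax":0,"ay":0,"az":0},{"tx":0,"ty":0,"tz":0,"ax":0,"ay":0,"az":0}]' 8 40
```

```text
time_s: 7.75
tcp_pos: [0.5622, -0.2438, 0.1813]
tcp_rot: [[0.706, 0.708, 0.001], [0.708, -0.706, -0.001], [0.0, 0.001, -1.0]]
contact_force: [0.8, -0.0, 1.7]
finger_gap: 0.0116
grip_force: 40.0
```

The gap is 11.6 mm against 13 mm expected, so the tips may be gripping high on the bar. I'll regrip 2 mm lower to check.

```bash

python3 -m crank '[{"tx":0,"ty":0,"tz":0,"ax":0,"ay":0,"az":0},{"tx":0,"ty":0,"tz":0,"ax":0,"ay":0,"az":0},{"tx":0,"ty":0,"tz":-2,"ax":0,"ay":0,"az":0}]' 28 40 | grep -E "gap|force|pos"
python3 -m crank '[{"tx":0,"ty":0,"tz":0,"ax":0,"ay":0,"az":0},{"tx":0,"ty":0,"tz":0,"ax":0,"ay":0,"az":0},{"tx":0,"ty":0,"tz":0,"ax":0,"ay":0,"az":0},{"tx":0,"ty":0,"tz":0,"ax":0,"ay":0,"az":0}]' 8 40| grep -E "gap|force|pos"
```

```text
tcp_pos: [0.5619, -0.2436, 0.1787]
contact_force: [0.2, -1.0, -0.1]
finger_gap: 0.0284
grip_force: 0.0
tcp_pos: [0.5624, -0.2439, 0.1793]
contact_force: [2.5, -0.5, 1.4]
finger_gap: 0.0117
grip_force: 40.3
```

The gap is the same, so it is pad compression and the grip is good. Now turning clockwise.

```bash

python3 -m crank '[{"tx":0,"ty":0,"tz":0,"ax":0,"ay":0,"az":-5},{"tx":0,"ty":0,"tz":0,"ax":0,"ay":0,"az":-11},{"tx":0,"ty":0,"tz":-0.5,"ax":0,"ay":0,"az":-17},{"tx":0,"ty":0,"tz":-0.5,"ax":0,"ay":0,"az":-23},{"tx":0,"ty":0,"tz":-1,"ax":0,"ay":0,"az":-29},{"tx":0,"ty":0,"tz":-1,"ax":0,"ay":0,"az":-35},{"tx":0,"ty":0,"tz":-1,"ax":0,"ay":0,"az":-35}]'
python3 -c "
from h import *;print(manip.sense()['ft_torque'])"
```

```text
time_s: 9.15
tcp_pos: [0.5622, -0.244, 0.1785]
tcp_rot: [[0.985, 0.174, 0.001], [0.174, -0.985, -0.001], [0.001, 0.001, -1.0]]
contact_force: [1.1, -0.9, 4.5]
finger_gap: 0.0117
grip_force: 41.1
[-0.16447985 -0.24292216  0.05243968]
```

```bash

python3 -m crank '[{"tx":0,"ty":0,"tz":0,"ax":0,"ay":0,"az":-6},{"tx":0,"ty":0,"tz":0,"ax":0,"ay":0,"az":-12},{"tx":0,"ty":0,"tz":0,"ax":0,"ay":0,"az":-18},{"tx":0,"ty":0,"tz":0,"ax":0,"ay":0,"az":-24},{"tx":0,"ty":0,"tz":0,"ax":0,"ay":0,"az":-30},{"tx":0,"ty":0,"tz":0,"ax":0,"ay":0,"az":-35},{"tx":0,"ty":0,"tz":0,"ax":0,"ay":0,"az":-35}]'
python3 -c "
from h import *;print(manip.sense()['ft_torque'])"
```

```text
time_s: 9.85
tcp_pos: [0.5619, -0.244, 0.1778]
tcp_rot: [[0.907, -0.42, 0.0], [-0.42, -0.907, -0.001], [0.0, 0.001, -1.0]]
contact_force: [0.4, -3.1, 1.6]
finger_gap: 0.0118
grip_force: 40.8
[-0.40870545 -0.20804857  0.07246334]
```

```bash

python3 -m crank '[{"tx":0,"ty":0,"tz":0,"ax":0,"ay":0,"az":-5},{"tx":0,"ty":0,"tz":0,"ax":0,"ay":0,"az":-9},{"tx":0,"ty":0,"tz":0,"ax":0,"ay":0,"az":-9},{"tx":0,"ty":0,"tz":0,"ax":0,"ay":0,"az":-9}]'
python3 -m crank '[{"tx":0,"ty":0,"tz":0,"ax":0,"ay":0,"az":0},{"tx":0,"ty":0,"tz":0,"ax":0,"ay":0,"az":0},{"tx":0,"ty":0,"tz":0,"ax":0,"ay":0,"az":0},{"tx":0,"ty":0,"tz":0,"ax":0,"ay":0,"az":0}]' 40 | grep -E "force|gap"
python3 -m crank '[{"tx":0,"ty":0,"tz":15,"ax":0,"ay":0,"az":0},{"tx":0,"ty":0,"tz":50,"ax":0,"ay":0,"az":0},{"tx":-20,"ty":10,"tz":85,"ax":0,"ay":0,"az":0},{"tx":-70,"ty":28,"tz":85,"ax":0,"ay":0,"az":0},{"tx":-110,"ty":40,"tz":100,"ax":0,"ay":0,"az":0},{"tx":-110,"ty":40,"tz":100,"ax":0,"ay":0,"az":0}]' | grep -E "force|pos"
python3 - <<'E'
from h import *
c=manip.capture("wrist");d=manip.capture("side")
cv2.imwrite("pics/w5.png",np.hstack([c["image"][:300,150:430],cv2.resize(d["image"][90:240,220:370],(300,300))]))
E
```

```text
time_s: 10.25
tcp_pos: [0.5618, -0.2439, 0.1776]
tcp_rot: [[0.832, -0.555, -0.0], [-0.555, -0.832, -0.001], [0.0, 0.001, -1.0]]
contact_force: [0.0, -3.7, 0.7]
finger_gap: 0.012
grip_force: 40.7
contact_force: [-1.0, 0.1, -0.1]
finger_gap: 0.0399
grip_force: 0.0
tcp_pos: [0.449, -0.202, 0.2805]
contact_force: [1.7, -0.7, -0.5]
grip_force: 0.0
```

View pics/w5.png

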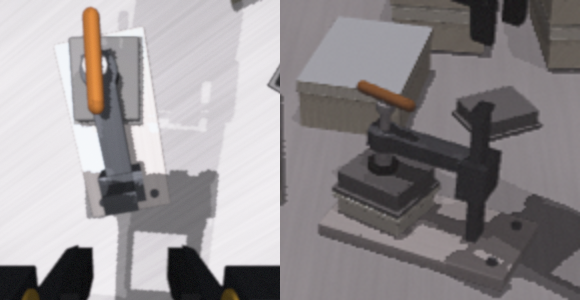

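The bar now stands nearly along the arm, about 10° past it, so the screw is at about 1.75 rad. The foot is on the mould. In the side view the arm's slope rose from about 0.27 to 0.30, so the jaw is cocked about 2°. The gripper is clear of everything, so I'm handing in.

```bash
python3 -c "
from rig import manip;print(manip.sign_off())"
```

```text
the job is handed in; nothing more can be done
None
```

I slid the jaw down onto the mould, turned the handle about 79° clockwise to roughly 1.75 rad, let go, and handed the job in at about 11 s. The side view shows the jaw cocked about 2°; the foot's clamping force was not measured, and the hand-in returned no verdict.

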